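Feel out and release the latched key of a four-place stirrer

TASK

The stirrer is unplugged and its lamps are dark, but one of its four identical push-push station keys has been left latched down. With a fingertip tap all four keys in turn, from the leftmost to the rightmost as seen from the robot, so lightly that none clicks, and feel which one is latched; then press that key fully in and let it come up, so that all four stand raised for the next user. Pick nothing up and leave everything else where it stands.

Things in the scene. Friction and masses are not known exactly. Their poses are not given: they have to be found in the camera images.
- stirrer: four-place magnetic stirrer, fixed; grey key ledge along its near side (x -45 to 35 mm, y -150 to 150, top 48 mm above the bench), white deck behind (x 35 to 265, top 62 mm) with four steel stations at x 95, 205, y +-75. Origin: on the bench under the middle of the key row; x away from the near side, y left along the row, z up. Black speed knob on the ledge at y -122, 30 mm across, 14 mm high
- place_1 (a point): leftmost key place (y +63 mm on the stirrer), seen from the robot: a fixed point at the centre of the top of a RAISED key, 58 mm above the bench; it does not go down with the key. Axes as the stirrer's. All keys alike: white square cap 24 x 24 mm in a black frame 36 x 36 mm, 3 mm high, 42 mm apart; a raised cap stands 10 mm above the ledge
- place_2 (a point): second key place from the left (y +21 mm), point as place_1. One of the four keys, a different one from start to start, is latched: its cap stands 4.5 mm lower than a raised one. A cap moves straight down, at most 7.5 mm below raised height, on a spring, and comes back when let go. The caps are also called key_a_cap_c0 to key_d_cap_c0; which stands at which place changes too
- place_3 (a point): third key place from the left (y -21 mm), point as place_1. A raised key starts to give at 1.5 N and gives 1 mm more per 0.6 N (2 N: 0.8 mm, 3 N: 2.5 mm, 4 N: 4.2 mm down); pushed down about 6.5 mm (5.4 N) or more it clicks and stays latched
- place_4 (a point): rightmost key place (y -63 mm), point as place_1. The latched key does not give below 4 N; pressed to its stop, 7.5 mm below raised height (6 N; a push of 7 to 10 N makes sure), and let go, it comes up to raised height. Pressed once more, it would latch again
- beaker: glass beaker, 76 mm across, 96 mm high, standing on the far left station; loose, to be left alone; origin: centre of its underside
- media_bottle: screw-cap laboratory bottle with orange cap, 70 mm across, 125 mm high, standing on the far right station; loose, to be left alone; origin: centre of its underside
- petri_dish: closed clear dish, 64 mm across, 15 mm high, on the near left station; loose, to be left alone; origin: centre of its underside
- vial: small amber vial with blue cap, 22 mm across, 40 mm high, standing on the left end of the key ledge; loose, to be left alone; origin: centre of its underside
- tip_box: blue box of pipette tips, 87 x 124 mm, 74 mm high, on the bench to the right; loose, to be left alone; origin: centre of its underside
- tube_rack: green tube rack, 70 x 200 mm, 40 mm high, on the bench to the left; loose, to be left alone; origin: centre of its underside
- stain_bottle: amber bottle with black cap, 50 mm across, 100 mm high, on the bench to the left; loose, to be left alone; origin: centre of its underside
- wash_bottle: white wash bottle with red top and spout, 60 mm across, 178 mm high, on the bench to the right; loose, to be left alone; origin: centre of its underside

How it is judged (in metres and radians):
On the way, in this order (a step that is already met when the one before it is completed fails the run):
1. a finger taps the leftmost key (((horizontal distance between key_a_cap_c0 and place_1 below 0.012 m and contact force between the fingers and key_a_cap_c0 above 0.3 N) or (horizontal distance between key_b_cap_c0 and place_1 below 0.012 m and contact force between the fingers and key_b_cap_c0 above 0.3 N) or (horizontal distance between key_c_cap_c0 and place_1 below 0.012 m and contact force between the fingers and key_c_cap_c0 above 0.3 N) or (horizontal distance between key_d_cap_c0 and place_1 below 0.012 m and contact force between the fingers and key_d_cap_c0 above 0.3 N))).
2. a finger taps the second key of the row (((horizontal distance between key_a_cap_c0 and place_2 below 0.012 m and contact force between the fingers and key_a_cap_c0 above 0.3 N) or (horizontal distance between key_b_cap_c0 and place_2 below 0.012 m and contact force between the fingers and key_b_cap_c0 above 0.3 N) or (horizontal distance between key_c_cap_c0 and place_2 below 0.012 m and contact force between the fingers and key_c_cap_c0 above 0.3 N) or (horizontal distance between key_d_cap_c0 and place_2 below 0.012 m and contact force between the fingers and key_d_cap_c0 above 0.3 N))).
3. a finger taps the third key of the row (((horizontal distance between key_a_cap_c0 and place_3 below 0.012 m and contact force between the fingers and key_a_cap_c0 above 0.3 N) or (horizontal distance between key_b_cap_c0 and place_3 below 0.012 m and contact force between the fingers and key_b_cap_c0 above 0.3 N) or (horizontal distance between key_c_cap_c0 and place_3 below 0.012 m and contact force between the fingers and key_c_cap_c0 above 0.3 N) or (horizontal distance between key_d_cap_c0 and place_3 below 0.012 m and contact force between the fingers and key_d_cap_c0 above 0.3 N))).
4. a finger taps the rightmost key (((horizontal distance between key_a_cap_c0 and place_4 below 0.012 m and contact force between the fingers and key_a_cap_c0 above 0.3 N) or (horizontal distance between key_b_cap_c0 and place_4 below 0.012 m and contact force between the fingers and key_b_cap_c0 above 0.3 N) or (horizontal distance between key_c_cap_c0 and place_4 below 0.012 m and contact force between the fingers and key_c_cap_c0 above 0.3 N) or (horizontal distance between key_d_cap_c0 and place_4 below 0.012 m and contact force between the fingers and key_d_cap_c0 above 0.3 N))).
5. after the four taps, the key that was latched down is pressed, lets go and comes up (z of key_d_cap_c0 in the frame of stirrer above 0.05 m), for 0.2 s.
At the end, for the whole second after the job is handed in: all four keys stand raised (less than 1 mm down) and every loose thing is within 15 mm of where it stood at the start (z of each of key_a_cap_c0, key_b_cap_c0, key_c_cap_c0, key_d_cap_c0 in the frame of stirrer above 0.05 m and distance of each of beaker, media_bottle, petri_dish, vial, tip_box, tube_rack, stain_bottle, wash_bottle from where it was at the start of the episode below 0.015 m); the robot touches nothing.
It fails at once if a key that was up is pushed in 6 mm or more, on the way to its click (z of any of key_a_cap_c0, key_b_cap_c0, key_c_cap_c0 in the frame of stirrer below 0.045 m).
It fails at once if one of the loose things is lifted, carried or shoved by 15 mm or more (distance of any of beaker, media_bottle, petri_dish, vial, tip_box, tube_rack, stain_bottle, wash_bottle from where it was at the start of the episode above 0.015 m).
It also fails if it takes over 48 s, if anything falls off the work surface, if the arm or the gripper's body presses on something with over 40 N, if the wrist force passes 120 N, or if a joint passes its speed limit or range.

ROBOT

A 6-joint arm with a two-finger parallel gripper is mounted at the origin on the work surface. World frame = base frame: x ahead of the robot, y to its left, z up, the work surface at z = 0. Lengths are in m, angles in degrees, forces in N, time in s.
With the tool pointing down it reaches from about 0.25 to 0.725 m from the base axis. Payload 9.7 kg.
Tool frame: the origin (TCP) lies at the very end of the fingers, on their centre line; the grasp point (between the pads) lies 19 mm behind it; y points along the fingers, x is the direction in which the jaws open and shut, and the axes are right-handed (so a half turn about y gives the same grasp; the last joint's range is limited). The gripper opens to 85 mm and grips with 20 to 120 N. Pads are 22 mm wide; open, the fingers measure 114 mm over their backs; the gripper's body (76 mm by 85 mm) begins 54 mm behind the grasp point. The pads swing forward as they close: fully open they stand 13 mm farther back than shut.
Start: joints at [-70.588, 4.979, 10.078, 95.1, 0, 90], TCP at [0.183, -0.519, 0.231] pointing down, gripper open.
Joint ranges: [-179.16, 179.16], [-48.56, 103.87], [-65.8, 70.77], [-126.05, 130.52], [-82.76, 87.17], [-180, 180]. Speed limits (degrees/s): [127.2, 127.2, 147.25, 180, 180, 180].

INTERFACE

Orientations are given as [roll, pitch, yaw] about the fixed x, y, z axes, in that order (R = Rz(yaw) Ry(pitch) Rx(roll)).
In Python, from workcell import bot gives the robot as it stands.
- The arm moves only by the shell command python3 -m jog 'ROWS' [FORCE]. ROWS is JSON, a list of rows, each a list of 7 numbers: the closure, from 0 (fully open) to 1 (shut), then the shift along the world's x, y, z in units of 25 mm (1.0 is 25 mm), then the turn, a rotation vector about the world's x, y, z in units of 5 degrees (1.0 is 5 degrees). A call has 1 to 5 rows; each row is the pose to reach, as a shift and turn from the pose commanded when the call began; what a row does not reach only later rows make up. A row lasts 1/10 s, in which the tool goes at most 50 mm and 8.59 degrees, less where a joint would pass 70% of its speed; a pose out of reach is approached as far as the arm can. A call with a gripper value outside its range is refused whole. The fingers move at their own pace and stop on an object; FORCE is the grip in N (left out, the last holds). Time passes only in rows, so rows that repeat a pose let the fingers close. It gives the time, the measured TCP pose, the force and the opening at its end, in the units of the state.
- bot.get_obs(): the state, without advancing time (a new reading comes with each control period).
- bot.camera(name): name is "side" or "top"; returns (picture, depth): 420x560x3 uint8, red, green, blue; 420x560 float32, m along the optical axis (not along the pixel's ray), 0 where there is no reading.
- bot.camera_model(name): a dict with "fx", "fy", "cx", "cy" (pixels), "rvec" (rotation vector, rad) and "tvec" (3), from world to camera coordinates, as OpenCV has them. Camera axes: x right, y down, z forward; pixel columns grow to the right and rows downward; lengths in m; the calibration is good to about 2 mm. A picture is of the moment at which its call begins. camera_model takes no time and is no camera call.
- bot.job_done(): hands the job in, once; it reports no verdict.
Trained networks look in the newest picture that a camera, given by its name, has taken for a name from the list of things; names that differ only in an ending like _2 or _b are one class to them, and where a whole thing is asked for, a point or a joint stands for the part that bears it (a point fixed in the world has none). Each returns a list of dicts, best first, with "conf" (0 to 1); they miss things now and then, are a little off and sometimes report something else, mostly with a low value. They report only what shows in the picture. A call takes as long as a camera call.
- bot.regions_of(camera, label): "pixels" (420x560 bool, what is visible of it) and "point" ([row, column] in pixels, amid what is visible of it).
The state is a dict: "time": time; "q": joint angles; "qd": joint speeds; "joint_efforts": joint torques, N m; "ee_pos": TCP position; "tcp_rot": TCP orientation; "wrist_force": force on the tool from outside, world axes, zero at the start; "torque": the same for the moment, N m; "opening": finger opening in m.
Only numpy, scipy, OpenCV 4.12 (cv2) and the standard library are available. Lean on these libraries where they do the work, as an engineer would, in place of code of your own. Each camera call takes 0.05 s, during which the arm holds its last target. There are 200 camera calls.

## Working session

There is one attempt and no reset: what is moved stays moved. The work goes in short steps, Python scripts to look and compute and a shell command to move; the robot and the scene stay as the last step left them, time stands still between calls to the robot, and variables do not carry over. Pictures are saved under pics/ and viewed, about 8 in all and at most 12, crops included, and the job is handed in when it is done.

```bash
mkdir -p pics; cat > h.py <<'E'
import numpy as np,cv2
from workcell import bot
def world(cam,depth,mask):
    m=bot.camera_model(cam);r,c=np.nonzero(mask&(depth>0));z=depth[r,c]
    P=np.c_[(c-m['cx'])/m['fx']*z,(r-m['cy'])/m['fy']*z,z]
    R=cv2.Rodrigues(np.array(m['rvec'],float))[0]
    return (P-np.array(m['tvec']).ravel())@R
def save(n,im): cv2.imwrite('pics/'+n,im[:,:,::-1])
E
python3 - <<'E'
from h import *
print(bot.get_obs())
for cam in('top','side'):
    im,d=bot.camera(cam);save(cam+'0.png',im);np.savez('/tmp/'+cam,im=im,d=d)
    for l in ('stirrer','key_a_cap_c0'):
        for x in bot.regions_of(cam,l)[:6]:
            p=world(cam,d,x['pixels']);print(cam,l,round(x['conf'],2),x['point'],x['pixels'].sum(),np.median(p,0).round(4) if len(p) else None)
E
```

```text
{'time': 0.0, 'q': array([-7.05888643e+01,  5.00778216e+00,  1.00343748e+01,  9.51013496e+01,
        1.40642395e-03,  9.00001579e+01]), 'qd': array([ 0.0855726 ,  0.10931368, -0.07415077, -0.06392144,  0.150828  ,
        0.02107853]), 'joint_efforts': array([ 6.90247271e-04, -5.20397723e+01,  4.64793169e+01,  1.65700726e-02,
        1.02415851e-05,  1.30450258e-05]), 'ee_pos': array([ 0.18271382, -0.51850128,  0.23061421]), 'tcp_rot': array([-8.99985938e+01,  7.47570331e-02, -7.05890223e+01]), 'wrist_force': array([-0.98684381, -0.12365839, -0.17714428]), 'torque': array([ 0.01282497, -0.04119081, -0.02227537]), 'opening': 0.08524379125469071}
top stirrer 0.82 [183.8, 275.3] 8426 [0.6309 0.0072 0.0607]Traceback (most recent call last):
  File "<stdin>", line 6, in <module>
ValueError: it knows: beaker, media_bottle, petri_dish, place, stain_bottle, stirrer, tip_box, tube_rack, vial, wash_bottle
```

```bash
python3 - <<'E'
from h import *
for cam in('top','side'):
    im,d=bot.camera(cam);save(cam+'1.png',im);np.savez('/tmp/'+cam,im=im,d=d)
    for l in ('stirrer','place','vial'):
        for x in bot.regions_of(cam,l)[:6]:
            p=world(cam,d,x['pixels']);print(cam,l,round(x['conf'],2),x['point'],x['pixels'].sum(),np.median(p,0).round(4) if len(p) else None)
            if l=='stirrer' and cam=='top':
                q=p[(p[:,2]>.055)&(p[:,2]<.068)];print('deck',cv2.minAreaRect(q[:,:2].astype(np.float32)*1000))
                q=p[(p[:,2]>.03)&(p[:,2]<.068)];print('all',cv2.minAreaRect(q[:,:2].astype(np.float32)*1000))
E
```

```text
top stirrer 0.75 [184.6, 273.5] 8821 [0.6303 0.0075 0.0607]
deck ((657.8442993164062, 15.843475341796875), (282.61968994140625, 298.59881591796875), 1.1611907482147217)
all ((644.2651977539062, 15.489578247070312), (310.939208984375, 298.5440673828125), 1.0579745769500732)
top place 0.59 [184.4, 276.2] 8729 [0.6307 0.0071 0.0607]
top vial 0.72 [183.2, 277.8] 8549 [0.6315 0.0071 0.0608]
side stirrer 0.78 [240.7, 248.0] 10113 [0.6181 0.0557 0.0606]
side place 0.67 [238.4, 250.9] 9841 [0.617  0.0542 0.0606]
side vial 0.62 [274.8, 272.9] 146 [0.5235 0.1439 0.0771]
```

View pics/top1.png

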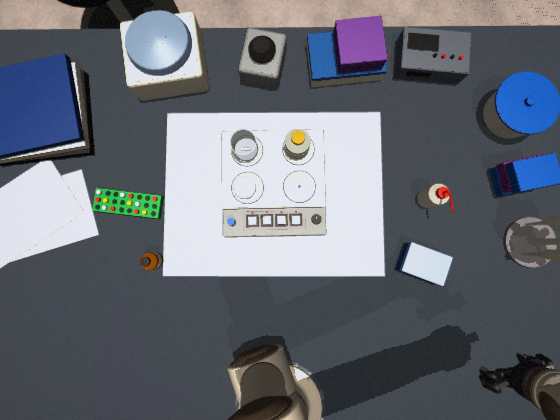

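View pics/side1.png

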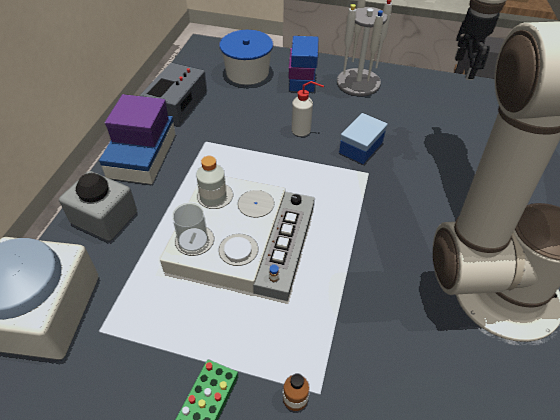

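```bash
python3 - <<'E'
from h import *
def ray(cam,c,r,z):
    m=bot.camera_model(cam);R=cv2.Rodrigues(np.array(m['rvec'],float))[0];t=np.array(m['tvec']).ravel()
    v=R.T@np.array([(c-m['cx'])/m['fx'],(r-m['cy'])/m['fy'],1]);o=-R.T@t
    return o+v*(z-o[2])/v[2]
out=[]
for cam,(r0,r1,c0,c1) in(('top',(208,234,240,310)),('side',(204,270,266,304))):
    im=np.load('/tmp/'+cam+'.npz')['im'];g=im[r0:r1,c0:c1].min(2)
    for th in (185,205,225):
        n,l,s,ct=cv2.connectedComponentsWithStats((g>th).astype(np.uint8))
        print(cam,th)
        for i in range(1,n):
            if 15<s[i,4]<200: print(' ',s[i,4],ct[i]+[c0,r0],ray(cam,*(ct[i]+[c0,r0]),.056).round(4))
    save(cam+'c.png',cv2.resize(im[r0-8:r1+8,c0-8:c1+8],None,fx=7 if cam=='top' else 6,fy=7 if cam=='top' else 6,interpolation=2))
E
```

```text
top 185
  63 [251.55555556 220.44444444] [0.532  0.0779 0.056 ]
  62 [266.59677419 219.61290323] [0.5343 0.0345 0.056 ]
  63 [280.93650794 219.49206349] [ 0.5346 -0.0069  0.056 ]
  64 [295.5 219.5] [ 0.5345 -0.0488  0.056 ]
top 205
  55 [251.67272727 220.10909091] [0.5329 0.0775 0.056 ]
  62 [266.59677419 219.61290323] [0.5343 0.0345 0.056 ]
  57 [280.92982456 219.43859649] [ 0.5347 -0.0068  0.056 ]
  64 [295.5 219.5] [ 0.5345 -0.0488  0.056 ]
top 225
  48 [252.0625 220.    ] [0.5333 0.0764 0.056 ]
  37 [266.59459459 219.56756757] [0.5344 0.0345 0.056 ]
  47 [281.10638298 219.08510638] [ 0.5358 -0.0074  0.056 ]
  47 [295.87234043 219.10638298] [ 0.5356 -0.0499  0.056 ]
side 185
  63 [290.63492063 216.50793651] [ 0.5315 -0.0442  0.056 ]
  65 [286.58461538 227.95384615] [ 0.532  -0.0058  0.056 ]
  71 [282.63380282 241.14084507] [0.5308 0.0362 0.056 ]
  77 [301.32467532 261.58441558] [0.4737 0.0818 0.056 ]
  78 [278.30769231 254.96153846] [0.5301 0.0784 0.056 ]
side 205
  182 [270.13186813 220.04945055] [ 0.5778 -0.019   0.056 ]
  62 [290.62903226 216.4516129 ] [ 0.5316 -0.0444  0.056 ]
  61 [286.72131148 227.8852459 ] [ 0.5317 -0.0061  0.056 ]
  65 [282.86153846 241.        ] [0.5304 0.0356 0.056 ]
  64 [301.59375 261.9375 ] [0.4729 0.0826 0.056 ]
  74 [278.48648649 254.87837838] [0.5297 0.078  0.056 ]
side 225
```

View pics/sidec.png

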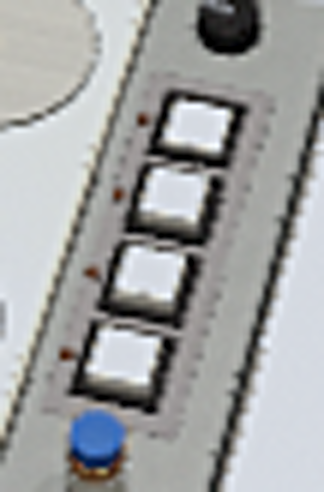

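```bash
python3 -m jog '[[1,0.9,1.6,0,0,0,1],[1,1.8,3.2,0,0,0,2],[1,2.7,4.8,0,0,0,3],[1,3.6,6.4,0,0,0,4],[1,4.5,8,0,0,0,5]]'; python3 -m jog '[[1,0.9,1.6,0,0,0,1],[1,1.8,3.2,0,0,0,2],[1,2.7,4.8,0,0,0,3],[1,3.6,6.4,0,0,0,4],[1,4.5,8,0,0,0,5]]'
```

```text
time: 1.0
ee_pos: [0.2957, -0.3171, 0.2314]
tcp_rot: [-90.0, -0.0, -45.4]
wrist_force: [0.8, -0.7, -0.4]
opening: 0.0123
time: 1.5
ee_pos: [0.4083, -0.1169, 0.2316]
tcp_rot: [-90.0, -0.1, -20.4]
wrist_force: [0.9, -1.2, -0.0]
opening: 0.0
```

```bash
python3 -m jog '[[1,1.1,1.6,0,0,0,0.9],[1,2.2,3.2,-0.3,0,0,1.8],[1,3.3,4.8,-0.9,0,0,2.7],[1,4.4,6.4,-1.5,0,0,3.6],[1,5.2,7.8,-2.2,0,0,4.3]]'; python3 -m jog '[[1,0,0,-0.4,0.5,-0.75,0],[1,0,0,-0.8,1,-1.5,0],[1,0,0,-1.2,1.5,-2.25,0],[1,0,0,-1.4,2,-3,0],[1,0,0,-1.4,2,-3,0]]'
python3 - <<'E'
from h import *
o=bot.get_obs();print(o['ee_pos'],o['tcp_rot'],o['wrist_force'])
im,d=bot.camera('side');save('s2.png',cv2.resize(im[150:290,200:360],None,fx=5,fy=4.2,interpolation=2) if 0 else cv2.resize(im[130:290,200:400],None,fx=3.7,fy=3.7,interpolation=2))
E
```

```text
time: 2.0
ee_pos: [0.539, 0.0785, 0.176]
tcp_rot: [-90.0, -0.1, 1.1]
wrist_force: [0.5, -1.6, -0.7]
opening: 0.0001
time: 2.5
ee_pos: [0.5359, 0.0756, 0.1398]
tcp_rot: [-80.0, -15.0, -0.5]
wrist_force: [0.9, -0.1, -0.3]
opening: -0.0003
[0.53593914 0.07564558 0.13980151] [-79.97430109 -15.0379909   -0.47388034] [ 0.87942383 -0.11581237 -0.2877674 ]
```

View pics/s2.png

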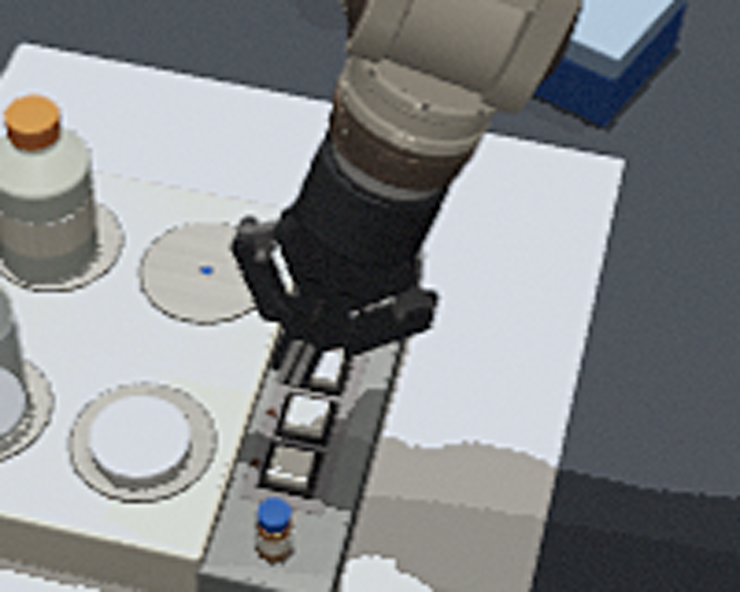

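```bash
python3 - <<'E'
from h import *
from scipy.spatial.transform import Rotation as Ro
o=bot.get_obs();R=Ro.from_euler('xyz',o['tcp_rot'],degrees=True).as_matrix()
A=[]
for cam in('side','top'):
    im,d=bot.camera(cam);p=world(cam,d,np.ones(d.shape,bool))
    t=(p-o['ee_pos'])@R
    k=(abs(t)<[.06,.06,.05]).all(1)&(p[:,2]>.1)&(p[:,0]<.62);t=t[k]
    print(cam,len(t),'tool y max (ahead)',t[:,1].max().round(4))
    for a in np.arange(-.05,.01,.006):
        s=t[(t[:,1]>=a)&(t[:,1]<a+.006)]
        if len(s):print(a.round(3),len(s),'x',s[:,0].min().round(4),s[:,0].max().round(4),'z',s[:,2].min().round(4),s[:,2].max().round(4))
E
```

```text
side 393 tool y max (ahead) -0.001
-0.05 56 x -0.0328 0.0271 z -0.0123 0.0149
-0.044 27 x -0.0216 0.0125 z -0.0076 0.0129
-0.038 30 x -0.0154 0.0115 z -0.0091 0.0129
-0.032 25 x -0.0154 0.0108 z 0.0047 0.0122
-0.026 22 x -0.0153 0.0113 z -0.0034 0.0127
-0.02 27 x -0.0143 0.0114 z -0.0058 0.011
-0.014 22 x -0.0153 0.0104 z 0.0035 0.0115
-0.008 12 x -0.0143 0.0066 z 0.0036 0.0116
-0.002 1 x 0.004 0.004 z 0.0071 0.0071
top 9 tool y max (ahead) -0.0532
```

```bash
python3 -m jog '[[1,0.36,0.52,-0.5,0,0,0],[1,0.36,0.52,-1.2,0,0,0],[1,0.36,0.52,-2,0,0,0],[1,0.36,0.52,-2.7,0,0,0],[1,0.36,0.52,-2.7,0,0,0]]';python3 -m jog '[[1,0,0,0,0,0,0],[1,0,0,0,0,0,0]]'
python3 - <<'E'
from h import *
from scipy.spatial.transform import Rotation as Ro
o=bot.get_obs();R=Ro.from_euler('xyz',o['tcp_rot'],degrees=True).as_matrix()
print(o['ee_pos'],o['wrist_force'],'corner',o['ee_pos']+R@[-.0135,0,-.011])
im,d=bot.camera('side');print(bot.get_obs()['wrist_force']);save('s3.png',cv2.resize(im[190:290,230:340],None,fx=5,fy=5,interpolation=2))
E
```

```text
time: 3.15
ee_pos: [0.5461, 0.0895, 0.0716]
tcp_rot: [-80.1, -14.8, -0.4]
wrist_force: [-0.7, 0.5, -0.3]
opening: 0.0001
time: 3.35
ee_pos: [0.5478, 0.0895, 0.0753]
tcp_rot: [-80.0, -15.2, -0.4]
wrist_force: [0.5, -0.6, -0.1]
opening: -0.0003
[0.5477996  0.08945874 0.07534918] [ 0.53996922 -0.63421619 -0.11328793] corner [0.53519303 0.0787142  0.06997522]
[-0.40832683  0.45420134  0.2100844 ]
```

View pics/s3.png

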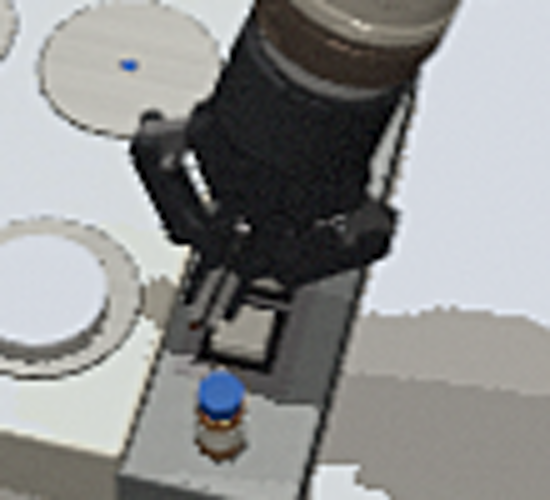

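```bash
python3 -m jog '[[1,-0.12,-0.02,-0.12,0,0,0],[1,-0.12,-0.02,-0.24,0,0,0],[1,-0.12,-0.02,-0.34,0,0,0],[1,-0.12,-0.02,-0.34,0,0,0],[1,-0.12,-0.02,-0.34,0,0,0]]'
python3 -m jog '[[1,0,0,-0.02,0,0,0],[1,0,0,-0.04,0,0,0],[1,0,0,-0.04,0,0,0]]'
python3 -m jog '[[1,0,0,-0.02,0,0,0],[1,0,0,-0.04,0,0,0],[1,0,0,-0.04,0,0,0]]'
python3 -m jog '[[1,0,0,-0.02,0,0,0],[1,0,0,-0.04,0,0,0],[1,0,0,-0.04,0,0,0]]'
```

```text
time: 3.9
ee_pos: [0.5437, 0.0887, 0.0652]
tcp_rot: [-80.0, -15.1, -0.4]
wrist_force: [0.7, 0.5, -0.4]
opening: 0.0001
time: 4.2
ee_pos: [0.5438, 0.0888, 0.0643]
tcp_rot: [-80.0, -15.1, -0.4]
wrist_force: [-0.7, 0.4, 0.2]
opening: -0.0003
time: 4.5
ee_pos: [0.5438, 0.0888, 0.0632]
tcp_rot: [-80.0, -15.1, -0.4]
wrist_force: [-0.2, -0.4, 1.4]
opening: -0.0001
time: 4.8
ee_pos: [0.5437, 0.0888, 0.0622]
tcp_rot: [-80.0, -15.1, -0.4]
wrist_force: [1.3, -1.6, -0.2]
opening: -0.0003
```

```bash
cat > f.py <<'E'
from h import *
import sys
F=[]
for i in range(int(sys.argv[1]) if len(sys.argv)>1 else 4):
    bot.camera('top');o=bot.get_obs();F.append(o['wrist_force'])
F=np.array(F);print('F',F.mean(0).round(2),'z',F[:,2].round(1),o['ee_pos'].round(4))
E
python3 f.py; python3 -m jog '[[1,0,0,-0.02,0,0,0],[1,0,0,-0.04,0,0,0],[1,0,0,-0.04,0,0,0]]'; python3 f.py
```

```text
F [0.2  0.35 0.16] z [-0.5  0.7  0.4  0. ] [0.5438 0.0888 0.0623]
time: 5.3
ee_pos: [0.5437, 0.0888, 0.0611]
tcp_rot: [-80.0, -15.1, -0.4]
wrist_force: [-0.6, 0.2, 0.9]
opening: 0.0002
F [0.01 0.2  0.2 ] z [ 0.7  0.4 -0.2 -0. ] [0.5438 0.0888 0.0613]
```

```bash
for i in 1 2; do :; done; python3 -m jog '[[1,0,0,-0.02,0,0,0],[1,0,0,-0.04,0,0,0],[1,0,0,-0.04,0,0,0]]'; python3 f.py;  python3 -m jog '[[1,0,0,-0.02,0,0,0],[1,0,0,-0.02,0,0,0]]'; python3 f.py
```

```text
time: 5.8
ee_pos: [0.5439, 0.0888, 0.0604]
tcp_rot: [-80.0, -15.1, -0.4]
wrist_force: [0.1, 0.2, 0.9]
opening: -0.0004
F [-0.17 -0.17  1.88] z [1.7 1.  2.8 2. ] [0.5439 0.0888 0.0604]
time: 6.2
ee_pos: [0.5438, 0.0888, 0.0598]
tcp_rot: [-80.0, -15.1, -0.4]
wrist_force: [-0.4, -0.6, 1.9]
opening: 0.0003
F [0.1  0.21 1.6 ] z [0.6 1.9 2.  1.9] [0.5439 0.0888 0.0598]
```

```bash
python3 -m jog '[[1,0,0,0.5,0,0,0],[1,0.03,-0.84,0.5,0,0,0],[1,0.03,-1.68,0.5,0,0,0],[1,0.03,-1.68,0.4,0,0,0],[1,0.03,-1.68,0.3,0,0,0]]';  python3 -m jog '[[1,0,0,-0.1,0,0,0],[1,0,0,-0.2,0,0,0],[1,0,0,-0.2,0,0,0],[1,0,0,-0.2,0,0,0]]'; python3 f.py
python3 -m jog '[[1,0,0,-0.02,0,0,0],[1,0,0,-0.04,0,0,0],[1,0,0,-0.06,0,0,0],[1,0,0,-0.06,0,0,0]]'; python3 f.py
python3 -m jog '[[1,0,0,-0.02,0,0,0],[1,0,0,-0.04,0,0,0],[1,0,0,-0.04,0,0,0]]'; python3 f.py
```

```text
time: 6.9
ee_pos: [0.5447, 0.0466, 0.0677]
tcp_rot: [-80.0, -15.1, -0.5]
wrist_force: [-0.0, 0.2, -0.9]
opening: -0.0002
time: 7.3
ee_pos: [0.5445, 0.0471, 0.0622]
tcp_rot: [-80.0, -15.1, -0.4]
wrist_force: [0.8, -0.5, -0.3]
opening: -0.0002
F [-0.09  0.3  -0.18] z [-1.   0.2 -0.2  0.3] [0.5446 0.0469 0.0624]
time: 7.9
ee_pos: [0.5446, 0.0468, 0.0608]
tcp_rot: [-80.0, -15.1, -0.4]
wrist_force: [-0.6, 0.2, 0.6]
opening: 0.0
F [-0.23 -0.34  0.43] z [0.9 0.2 0.3 0.3] [0.5446 0.0467 0.0608]
time: 8.4
ee_pos: [0.5446, 0.0468, 0.0599]
tcp_rot: [-80.0, -15.1, -0.4]
wrist_force: [-0.5, 0.8, 1.7]
opening: -0.0002
F [-0.22 -0.06  2.04] z [2.1 2.  2.1 1.8] [0.5446 0.0468 0.0599]
```

```bash
python3 -m jog '[[1,0,0,0.5,0,0,0],[1,0.03,-0.84,0.5,0,0,0],[1,0.03,-1.68,0.5,0,0,0],[1,0.03,-1.68,0.4,0,0,0],[1,0.03,-1.68,0.3,0,0,0]]';  python3 -m jog '[[1,0,0,-0.1,0,0,0],[1,0,0,-0.2,0,0,0],[1,0,0,-0.24,0,0,0],[1,0,0,-0.24,0,0,0]]'; python3 f.py
python3 -m jog '[[1,0,0,-0.02,0,0,0],[1,0,0,-0.04,0,0,0],[1,0,0,-0.06,0,0,0],[1,0,0,-0.06,0,0,0]]'; python3 f.py
```

```text
time: 9.1
ee_pos: [0.5455, 0.0046, 0.0677]
tcp_rot: [-80.0, -15.1, -0.5]
wrist_force: [-0.6, 1.1, 0.3]
opening: -0.0001
time: 9.5
ee_pos: [0.5451, 0.0052, 0.0611]
tcp_rot: [-80.0, -15.1, -0.4]
wrist_force: [0.7, -0.7, 0.2]
opening: 0.0
F [-0.16 -0.13 -0.15] z [-0.2  0.7 -0.8 -0.4] [0.5453 0.0049 0.0614]
time: 10.1
ee_pos: [0.5454, 0.0048, 0.0599]
tcp_rot: [-80.0, -15.1, -0.4]
wrist_force: [0.4, 0.5, 1.4]
opening: -0.0001
F [-0.21 -0.17  1.9 ] z [1.4 1.8 2.  2.4] [0.5454 0.0048 0.0599]
```

```bash
python3 -m jog '[[1,0,0,0.5,0,0,0],[1,0.03,-0.84,0.5,0,0,0],[1,0.03,-1.68,0.5,0,0,0],[1,0.03,-1.68,0.4,0,0,0],[1,0.03,-1.68,0.3,0,0,0]]';  python3 -m jog '[[1,0,0,-0.1,0,0,0],[1,0,0,-0.2,0,0,0],[1,0,0,-0.24,0,0,0],[1,0,0,-0.24,0,0,0]]'; python3 f.py
python3 -m jog '[[1,0,0,-0.02,0,0,0],[1,0,0,-0.04,0,0,0],[1,0,0,-0.06,0,0,0],[1,0,0,-0.06,0,0,0]]'; python3 f.py
```

```text
time: 10.8
ee_pos: [0.5461, -0.0374, 0.0676]
tcp_rot: [-80.0, -15.1, -0.5]
wrist_force: [-0.8, 0.7, -1.1]
opening: -0.0001
time: 11.2
ee_pos: [0.5459, -0.0368, 0.061]
tcp_rot: [-80.0, -15.1, -0.4]
wrist_force: [-0.6, 0.2, 0.2]
opening: 0.0
F [-0.52  0.35  0.24] z [ 0.6  0.3  0.7 -0.6] [ 0.5461 -0.0371  0.0615]
time: 11.8
ee_pos: [0.546, -0.0372, 0.0597]
tcp_rot: [-80.0, -15.1, -0.4]
wrist_force: [0.7, -0.2, 0.1]
opening: 0.0002
F [ 0.04  0.63 -0.1 ] z [ 0.4 -1.2  0.4 -0. ] [ 0.546  -0.0372  0.0598]
```

No contact at raised height, so the rightmost key should be the latched one. I'll creep down until it touches.

```bash
python3 -m jog '[[1,0,0,-0.02,0,0,0],[1,0,0,-0.04,0,0,0],[1,0,0,-0.06,0,0,0],[1,0,0,-0.08,0,0,0],[1,0,0,-0.1,0,0,0]]'; python3 f.py
for i in 1 2 3; do :; done
python3 -m jog '[[1,0,0,-0.02,0,0,0],[1,0,0,-0.02,0,0,0]]'; python3 f.py 3
python3 -m jog '[[1,0,0,-0.02,0,0,0],[1,0,0,-0.02,0,0,0]]'; python3 f.py 3
```

```text
time: 12.5
ee_pos: [0.546, -0.0372, 0.0572]
tcp_rot: [-80.0, -15.1, -0.4]
wrist_force: [-0.4, 0.9, 0.2]
opening: -0.0001
F [ 0.21 -0.08 -0.18] z [-0.5  0.3 -0.2 -0.3] [ 0.546  -0.0373  0.0573]
time: 12.9
ee_pos: [0.546, -0.0373, 0.0567]
tcp_rot: [-80.0, -15.1, -0.4]
wrist_force: [-0.2, -0.3, -0.2]
opening: 0.0003
F [-0.41 -0.11  0.23] z [-0.2  1.3 -0.4] [ 0.546  -0.0372  0.0568]
time: 13.25
ee_pos: [0.5461, -0.0372, 0.0563]
tcp_rot: [-80.0, -15.1, -0.4]
wrist_force: [-0.6, -0.1, 1.3]
opening: -0.0001
F [-0.11  0.12  0.48] z [ 1.3  0.2 -0.1] [ 0.5461 -0.0372  0.0564]
```

```bash
python3 -m jog '[[1,0,0,-0.01,0,0,0],[1,0,0,-0.01,0,0,0]]'; python3 f.py 4
python3 -m jog '[[1,0,0,-0.01,0,0,0],[1,0,0,-0.01,0,0,0]]'; python3 f.py 4
```

```text
time: 13.6
ee_pos: [0.5461, -0.0372, 0.0562]
tcp_rot: [-80.0, -15.1, -0.4]
wrist_force: [-0.6, -0.6, 1.8]
opening: -0.0002
F [-0.4  -0.33  1.44] z [0.9 1.  2.1 1.8] [ 0.5461 -0.0373  0.0561]
time: 14.0
ee_pos: [0.5462, -0.0372, 0.056]
tcp_rot: [-80.0, -15.1, -0.4]
wrist_force: [-1.1, -0.2, 3.0]
opening: 0.0003
F [-1.06  0.45  3.04] z [3.1 2.3 3.1 3.7] [ 0.5462 -0.0372  0.0559]
```

```bash
python3 -m jog '[[1,0,0,-0.03,0,0,0],[1,0,0,-0.06,0,0,0],[1,0,0,-0.09,0,0,0],[1,0,0,-0.12,0,0,0],[1,0,0,-0.12,0,0,0]]'; python3 f.py 3
python3 -m jog '[[1,0,0,-0.015,0,0,0],[1,0,0,-0.015,0,0,0]]'; python3 f.py 3
```

```text
time: 14.7
ee_pos: [0.5462, -0.0373, 0.0529]
tcp_rot: [-80.0, -15.1, -0.4]
wrist_force: [-1.8, 0.4, 5.4]
opening: -0.0
F [-1.95 -0.08  5.86] z [5.8 6.7 5.1] [ 0.5462 -0.0373  0.053 ]
time: 15.05
ee_pos: [0.5462, -0.0372, 0.0527]
tcp_rot: [-80.0, -15.1, -0.4]
wrist_force: [-2.4, 0.3, 6.3]
opening: -0.0002
F [-2.17 -0.1   5.64] z [5.7 5.9 5.4] [ 0.5462 -0.0372  0.0527]
```

```bash
python3 -m jog '[[1,0,0,-0.015,0,0,0],[1,0,0,-0.015,0,0,0]]'; python3 f.py 3;python3 -m jog '[[1,0,0,-0.015,0,0,0],[1,0,0,-0.015,0,0,0]]'; python3 f.py 3
```

```text
time: 15.4
ee_pos: [0.5462, -0.0372, 0.0525]
tcp_rot: [-80.0, -15.1, -0.4]
wrist_force: [-3.6, 0.7, 8.8]
opening: 0.0002
F [-3.14 -0.13  7.47] z [7.9 7.6 6.9] [ 0.5463 -0.0372  0.0526]
time: 15.75
ee_pos: [0.5463, -0.0372, 0.0524]
tcp_rot: [-80.0, -15.1, -0.4]
wrist_force: [-3.9, -0.5, 10.8]
opening: -0.0001
F [-4.18 -0.17 10.01] z [10.1 10.1  9.9] [ 0.5463 -0.0372  0.0525]
```

```bash
python3 -m jog '[[1,0,0,0.06,0,0,0],[1,0,0,0.12,0,0,0],[1,0,0,0.18,0,0,0],[1,0,0,0.24,0,0,0],[1,0,0,0.3,0,0,0]]'; python3 f.py 4
python3 -m jog '[[1,0,0,0.5,0,0,0],[1,0,0,1.5,0,0,0],[1,-1,0,3,0,0,0],[1,-2.5,0,4,0,0,0],[1,-4,0,4,0,0,0]]'
python3 -m jog '[[1,-1,-1,0,0,0,0],[1,-2,-2,0,0,0,0],[1,-2,-4,0,0,0,0],[1,-2,-5,0,0,0,0],[1,-2,-5,0,0,0,0]]'
python3 - <<'E'
from h import *
a=np.load('/tmp/side.npz')['im'];im,d=bot.camera('side')
save('end.png',cv2.resize(np.hstack([a[190:290,230:320],im[190:290,230:320]]),None,fx=4.4,fy=5,interpolation=2))
t0=np.load('/tmp/top.npz');it,dt=bot.camera('top')
D=(dt-t0['d']);D[(dt==0)|(t0['d']==0)]=0
print('key-row change top (mm)');
for c in(252,266,281,295):print(c,(1000*np.median(D[217:223,c-3:c+4])).round(1))
D=d-np.load('/tmp/side.npz')['d']
for c,r in((278,255),(283,241),(287,228),(290,216)):print(c,r,(1000*np.median(D[r-2:r+3,c-2:c+3])).round(1))
E
```

```text
time: 16.4
ee_pos: [0.546, -0.0372, 0.0591]
tcp_rot: [-80.0, -15.1, -0.4]
wrist_force: [-0.1, -0.3, 1.8]
opening: 0.0001
F [ 0.2  -0.05  2.06] z [1.7 3.1 1.4 2. ] [ 0.546  -0.0372  0.059 ]
time: 17.1
ee_pos: [0.4462, -0.0374, 0.1635]
tcp_rot: [-80.1, -15.4, -0.4]
wrist_force: [-0.4, -0.3, 0.4]
opening: -0.0001
time: 17.6
ee_pos: [0.3957, -0.1648, 0.1595]
tcp_rot: [-80.0, -15.1, -0.6]
wrist_force: [1.2, 0.6, 0.1]
opening: -0.0002
key-row change top (mm)
252 -0.5
266 0.5
281 -0.7
295 -3.9
278 255 0.3
283 241 0.3
287 228 0.1
290 216 -6.3
```

View pics/end.png

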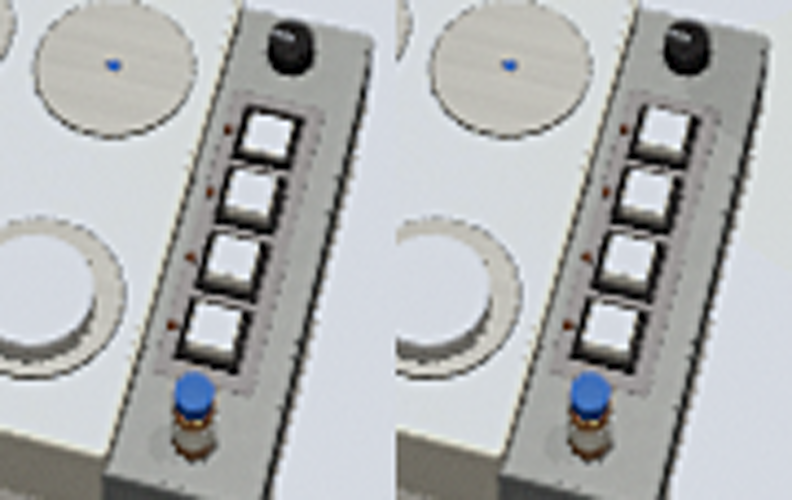

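The before/after picture shows the rightmost cap (about 265,135 before, 663,133 after) now standing as high as the others, and the vial and dish unmoved. Depth agrees: that cap is about 4 to 6 mm nearer the cameras and the others are unchanged.

```bash
python3 -c "
from workcell import bot
print(bot.job_done())"
```

```text
the job is handed in; nothing more can be done
None
```

I tapped all four keys from left to right with the closed, slightly tilted fingertip. The rightmost key was the latched one, so I pressed it in and let it come up, then handed the job in. It took about 18 s of the 48 s allowed; no verdict is reported.

- **Taps:** the first three keys met the finger at the same height and gave softly at about 2 N, so they were raised. The rightmost met it about 4.5 mm lower and did not give at 3 N.
- **Press:** I pushed the rightmost key to its stop at about 10 N. On the way back up it still pushed against the finger (about 2 N) at raised height.
- **Last checks:** the rightmost cap now stands 3.9 mm (top camera) to 6.3 mm (side camera) higher than at the start. The two figures differ, but both fit a 4.5 mm rise within depth noise. The other three caps are within 0.7 mm of where they were.
- **Loose things:** the vial and petri dish look unmoved in the last picture. I did not check the other loose things in a final picture, but the arm kept clear of them. It was standing clear of everything when I handed the job in.
- **Measuring problems:** the network could not look for the keys by cap name, and its "place" and top-view "vial" results covered the whole stirrer. I found the caps by brightness in both pictures instead; the two cameras agreed to about 5 mm.

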